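# Hold a hinge's leaves in line for the pin

## Task

Set the jamb block (the timber block with two hinge knuckles) right way up, level and centred on the narrow round top of the screw jack, and let go of it. Then pick up the door-rail block (the one with a single knuckle) and bring its knuckle in between the jamb's two, so that the three bores line up and a 10 mm pin could be pushed straight through. Finish there, still holding the rail block steady in the gripper without tipping over either block or leaning the rail on the jamb or the jack; the jamb stays on the jack, and all other things stay where they are.

Things in the scene. Friction and masses are not known exactly. Their poses are not given: they have to be found in the camera images.
- jamb_centre (a point): Jamb block: loose light-timber block 72 (x) x 48 (y) x 36 mm high, 4 mm steel leaf on top, about 260 g, TWO steel knuckles (tubes) at its -x end. Point: centre of the timber, 18 mm above its underside. Axes: x along the length, away from the knuckles; y along the hinge; z up. Starts flat on the bench, x within 0.6 rad of straight away from the robot; may swap places with the rail block
- jamb_bore (a point): Middle of the gap between the jamb's two knuckles, on their bore axis (y), 53 mm from the timber's centre towards -x, 32 mm above its underside. Knuckles: 26 mm outside, 16 mm bore, 17 mm long, 32 mm clear gap. A knuckle in the gap has 4 mm of air to the timber and nothing under it, so it can be lowered in from above
- jamb: The same jamb block; origin at the centre of the timber's underside
- rail_centre (a point): Door-rail block: loose light-timber block 72 (x) x 48 (y) x 36 mm high, 4 mm steel leaf on top, about 260 g, ONE steel knuckle in the middle of its +x end. Point: centre of the timber, 18 mm above its underside. Axes: x along the length, towards the knuckle; y along the hinge; z up. Starts flat on the bench, x within 0.6 rad of straight away from the robot
- rail_bore (a point): Middle of the rail's knuckle, on its bore axis (y), 53 mm from the timber's centre towards +x, 32 mm above its underside. Knuckle: 26 mm outside, 16 mm bore, 24 mm long. When joined level, the rail's x axis is parallel to the jamb's and the two centres are 106 mm apart at one height
- rail: The same door-rail block; origin at the centre of the timber's underside
- jack_top (a point): Centre of the flat round top of the screw jack, the narrow support: a steel disc 48 mm in diameter, 60 mm above the bench, on a 72 mm foot. Fixed to the bench, does not turn or sink
- jack: The same screw jack; origin at the centre of its foot on the bench
- grease_pot: Bystander: round white and blue lidded pot, 61 mm wide and high; origin under its centre
- flanged_plug: Bystander: small flanged plastic plug, 33 mm wide, 18 mm high; origin under its centre
- gauge_block: Bystander: light block with two holes, 41 x 80 x 30 mm; origin under its centre
- screwdriver: Bystander: screwdriver with yellow handle lying flat, 198 mm long; origin under its centre
There are look-alikes about, which are no part of the job. Leave any orange look-alike of the jamb alone.

How it is judged:
By the outcome, as a careful person would: the job done as asked, in the order asked, and still so for the second after the job is handed in, while the arm keeps its last pose, push and grip.
It also fails if it takes over 56 s, if anything falls off the work surface, if the arm or the gripper's body presses on something with over 40 N, if the wrist force passes 120 N, or if a joint passes its speed limit or range.

## Robot

A 6-joint arm with a two-finger parallel gripper is mounted at the origin on a cart in front of the work surface, level with it; the furniture and walls round the work are solid. World frame = base frame: x ahead of the robot, y to its left, z up, the work surface at z = 0. Lengths are in m, angles in degrees, forces in N, time in s.
With the tool pointing down it reaches from about 0.25 to 0.725 m from the base axis. Payload 9.7 kg.
Tool frame: the origin (TCP) lies on the centre line of the jaws, within the pads' length; the fingertips stand 14 mm ahead of it and the grasp point (between the pads) lies 5 mm behind it; z points along the fingers, y is the line along which they close (so a half turn about z gives the same grasp; the last joint's range is limited). The gripper opens to 85 mm and grips with 20 to 120 N. Pads are 22 mm wide; open, the fingers measure 114 mm over their backs; the gripper's body (76 mm by 85 mm) begins 54 mm behind the grasp point. The pads swing forward as they close: fully open they stand 13 mm farther back than shut.
Start: joints at [68.87, 4.979, 10.078, 95.1, 0, 90], TCP at [0.198, 0.513, 0.245] pointing down, gripper open.
Joint ranges: [-179.16, 179.16], [-48.56, 103.87], [-65.8, 70.77], [-126.05, 130.52], [-82.76, 87.17], [-180, 180]. Speed limits (degrees/s): [127.2, 127.2, 147.25, 180, 180, 180].

## Interface

Orientations are given as [roll, pitch, yaw] about the fixed x, y, z axes, in that order (R = Rz(yaw) Ry(pitch) Rx(roll)).
In Python, from workcell import bot, camera, get_calibration, ticket gives the robot as it stands. The module is installed in compiled form; this text tells all that it offers.
- The arm moves only by the tool send_rows, never from a script. Its arguments are lists of equal length, an entry for each row: "linear": the shift along the tool's x, y, z in m, a list of three; "twist": the turn, a rotation vector about the tool's x, y, z in units of 10 degrees (1.0 is 10 degrees), a list of three; "gripper": the opening in per cent of the stroke, from 0 (shut) to 100 (fully open). In form: {"linear": [[x, y, z], ...], "twist": [[wx, wy, wz], ...], "gripper": [gripper, ...]}. A call has 1 to 8 rows; each row shifts and turns the commanded pose from where the row before left it, along the tool's axes as they then stand; what a row does not reach is not made up. A row lasts 1/8 s, in which the tool goes at most 62.5 mm and 10.7 degrees, less where a joint would pass 70% of its speed; a pose out of reach is approached as far as the arm can. A call with a gripper value outside its range is refused whole. The fingers move at their own pace and stop on an object; "grip_force" is the grip in N (left out, the last holds). Time passes only in rows, so rows that do not move let the fingers close. It gives the time, the measured TCP pose, the force, the opening and the grip force at its end, in the units of the state.
- bot.get_obs(): the state, without advancing time (a new reading comes with each control period).
- camera(name): name is "scene" or "top" or "wrist"; returns the picture (480x640x3 uint8, red, green, blue); there is no depth.
- get_calibration(name): a dict with "fx", "fy", "cx", "cy" (pixels), "k1" (the pictures are not rectified: a ray, as slopes to the right and down, at radius r is drawn at 1 + k1 r^2 times it, then the intrinsics apply), "origin" and "orientation" of the camera in the world; the wrist camera has in their place "hand_eye" (4x4, takes a point from camera to tool coordinates, whose origin is the TCP and whose axes are the flange's). Camera axes: x right, y down, z forward; pixel columns grow to the right and rows downward; lengths in m; the calibration is good to about 2 mm. A picture is of the moment at which its call begins: read the wrist's pose just before it. get_calibration takes no time and is no camera call.
- ticket.job_done(): hands the job in; it is judged then, once.
The state is a dict: "time": time; "q": joint angles; "qd": joint speeds; "joint_efforts": joint torques, N m; "ee_pos": TCP position; "tcp_rot": TCP orientation; "wrist_force": force on the tool from outside, world axes, zero at the start; "torque": the same for the moment, N m; "opening": finger opening in m; "grasp_force": force on a finger pad.
Only numpy, scipy, OpenCV 4.12 (cv2) and the standard library are available. Lean on these libraries where they do the work, as an engineer would, in place of code of your own. Each camera call takes 0.05 s, during which the arm holds its last target. There are 200 camera calls.

## Working session

There is one attempt and no reset: what is moved stays moved. The work goes in short steps, Python scripts to look and compute and a tool call to move; the robot and the scene stay as the last step left them, time stands still between calls to the robot, and variables do not carry over. Pictures are saved under pics/ and viewed, at most 10 in all, crops included, and the job is handed in when it is done.

Besides the shell and the picture viewer there is one more tool, called after "Call:" as name(argument=value, ...) on one line, values as JSON. send_rows: Moves the arm, as the interface text tells. Its arguments: {"type":"object","properties":{"linear":{"type":"array"},"twist":{"type":"array"},"gripper":{"type":"array"},"grip_force":{"type":"number"}},"required":["linear","twist","gripper"]}

```bash
mkdir -p pics; python3 - <<'E'
from workcell import bot,camera,get_calibration
import cv2,numpy as np
np.set_printoptions(precision=4,suppress=True)
print(bot.get_obs())
for n in ("top","scene","wrist"):
    print(n,get_calibration(n))
    im=camera(n); cv2.imwrite(f"pics/{n}0.png",im[:,:,::-1])
E
```

```text
{'time': 0.0, 'q': array([68.8687,  5.0121, 10.0321, 95.0977, -0.0004, 90.001 ]), 'qd': array([-0.108 , -0.0538,  0.0063, -0.0109, -0.0091,  0.0226]), 'joint_efforts': array([  0.0024, -52.0392,  46.4794,   0.0165,  -0.    ,  -0.    ]), 'ee_pos': array([0.1982, 0.5128, 0.2446]), 'tcp_rot': array([-179.9223,    0.0004,  158.8677]), 'wrist_force': array([ 0.4133, -0.5192,  0.0894]), 'torque': array([0.0261, 0.006 , 0.0026]), 'grasp_force': 0.0, 'opening': 0.08550580686632148}
top {'fx': 571.6541753346464, 'fy': 571.6541753346464, 'cx': 320.11550496733935, 'cy': 240.88276497124502, 'k1': -0.12790654119986453, 'origin': array([0.2939, 0.1362, 1.5905]), 'orientation': array([-170.1499,   -0.6648,  -89.0231])}
scene {'fx': 530.0570236178066, 'fy': 530.0570236178066, 'cx': 313.77507681690497, 'cy': 241.66283261370944, 'k1': -0.09643943511107056, 'origin': array([-0.2871,  1.0756,  0.8034]), 'orientation': array([-120.3095,   -0.9481, -137.9312])}
wrist {'fx': 394.98934274964193, 'fy': 394.98934274964193, 'cx': 316.44765347836193, 'cy': 239.86949716624864, 'k1': -0.06056359460531528, 'hand_eye': array([[ 0.0002, -0.948 , -0.3181,  0.0828],
       [ 1.    , -0.0001,  0.001 ,  0.0005],
       [-0.0009, -0.3181,  0.948 , -0.1294],
       [ 0.    ,  0.    ,  0.    ,  1.    ]])}
```

View pics/top0.png

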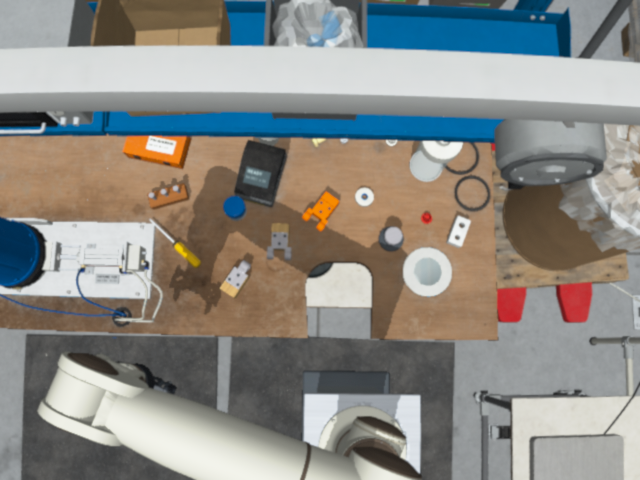

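View pics/scene0.png

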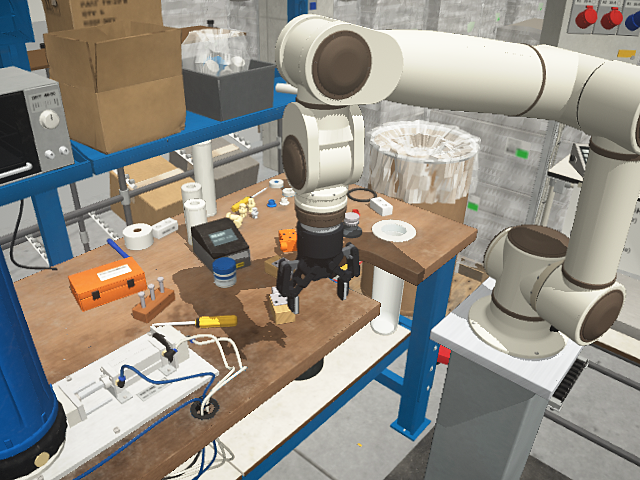

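```bash
cat > h.py <<'E'
from workcell import bot,camera,get_calibration
import cv2,numpy as np
from scipy.spatial.transform import Rotation as R
np.set_printoptions(precision=4,suppress=True)
def cam(n,obs=None):
    c=get_calibration(n)
    if n=="wrist":
        o=obs or bot.get_obs(); T=np.eye(4); T[:3,:3]=R.from_euler('xyz',o['tcp_rot'],degrees=True).as_matrix(); T[:3,3]=o['ee_pos']
        T=T@c['hand_eye']
    else:
        T=np.eye(4); T[:3,:3]=R.from_euler('xyz',c['orientation'],degrees=True).as_matrix(); T[:3,3]=c['origin']
    K=np.array([[c['fx'],0,c['cx']],[0,c['fy'],c['cy']],[0,0,1]]); d=np.array([c['k1'],0,0,0.])
    return T,K,d
def proj(C,P):
    T,K,d=C; Ti=np.linalg.inv(T)
    return cv2.projectPoints(np.atleast_2d(P).astype(float),cv2.Rodrigues(Ti[:3,:3])[0],Ti[:3,3],K,d)[0][:,0]
def unproj(C,uv,z):
    T,K,d=C
    r=cv2.undistortPoints(np.array(uv,float).reshape(-1,1,2),K,d)[:,0]
    D=np.c_[r,np.ones(len(r))]@T[:3,:3].T
    return T[:3,3]+D*((z-T[2,3])/D[:,2])[:,None]
def crop(im,x0,y0,w,h,f,name):
    cv2.imwrite(name,cv2.resize(im[y0:y0+h,x0:x0+w],None,fx=f,fy=f,interpolation=cv2.INTER_CUBIC)[:,:,::-1])
E
python3 - <<'E'
from h import *
im=cv2.imread("pics/top0.png")[:,:,::-1]
crop(im,210,180,200,130,4,"pics/c0.png")
C=cam("top")
print(unproj(C,[[279,240],[236,278],[322,208]],.03),unproj(C,[[391,238]],.06))
E
```

```text
[[0.5655 0.2366 0.03  ]
 [0.4574 0.3517 0.03  ]
 [0.6587 0.119  0.03  ]] [[ 0.5716 -0.0704  0.06  ]]
```

View pics/c0.png

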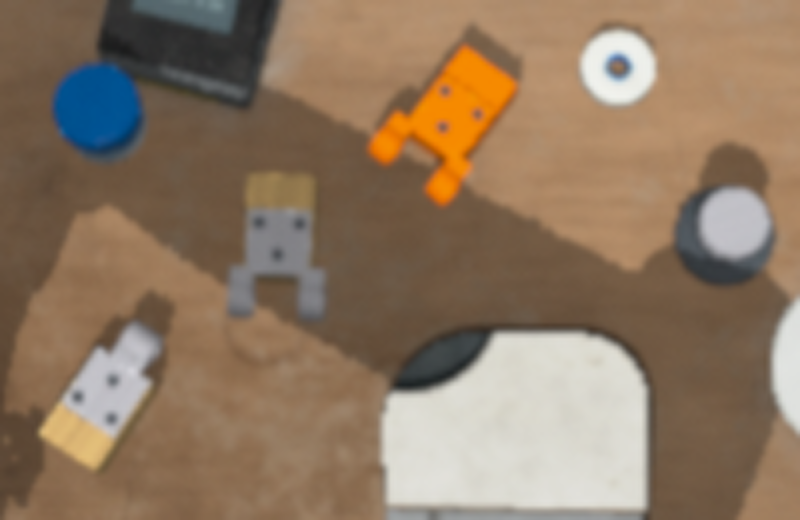

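The jamb (steel leaf, two knuckles) is at top-view pixel (279,240). The orange look-alike at (322,208) is the wrong colour, so I leave it alone. The rail, with its single knuckle, is at (236,278). The jack disc is at (393,236) and the crop confirms all of these. Next I go above the jamb.

Call:
send_rows(linear=[[-0.0555,-0.0155,0],[-0.0555,-0.0155,0],[-0.0555,-0.0155,0],[-0.0555,-0.0155,0],[-0.0555,-0.0155,0],[-0.0555,-0.0155,0],[-0.0555,-0.0155,0],[-0.0555,-0.0155,0]], twist=[[0,0,0],[0,0,0],[0,0,0],[0,0,0],[0,0,0],[0,0,0],[0,0,0],[0,0,0]], gripper=[100,100,100,100,100,100,100,100])

```text
time: 1.15
ee_pos: [0.569, 0.2359, 0.2451]
tcp_rot: [-180.0, -0.0, 158.9]
wrist_force: [1.2, 0.9, 0.1]
opening: 0.0852
grasp_force: 0.0
```

Call:
send_rows(linear=[[0,0,0.01],[0,0,0.01],[0,0,0.01],[0,0,0.01],[0,0,0]], twist=[[0,0,-0.53],[0,0,-0.53],[0,0,-0.53],[0,0,-0.53],[0,0,0]], gripper=[100,100,100,100,100])

```text
time: 1.78
ee_pos: [0.5673, 0.2371, 0.2042]
tcp_rot: [-180.0, -0.1, -180.0]
wrist_force: [0.5, 0.4, -0.2]
opening: 0.0853
grasp_force: 0.0
```

```bash
python3 - <<'E'
from h import *
o=bot.get_obs(); im=camera("wrist"); print(o['time'],o['q'],o['ee_pos'],o['tcp_rot'],o['wrist_force'])
cv2.imwrite("pics/w1.png",im[:,:,::-1])
np.save("w1.npy",np.r_[o['ee_pos'],o['tcp_rot']])
t=camera("top"); cv2.imwrite("pics/t1.png",t[:,:,::-1])
E
```

```text
1.775 [22.6848 13.513  15.1615 91.7641 -0.0005 22.6522] [0.5673 0.2371 0.2042] [-179.955    -0.1065 -179.9675] [ 0.5432  0.4192 -0.2482]
```

View pics/w1.png

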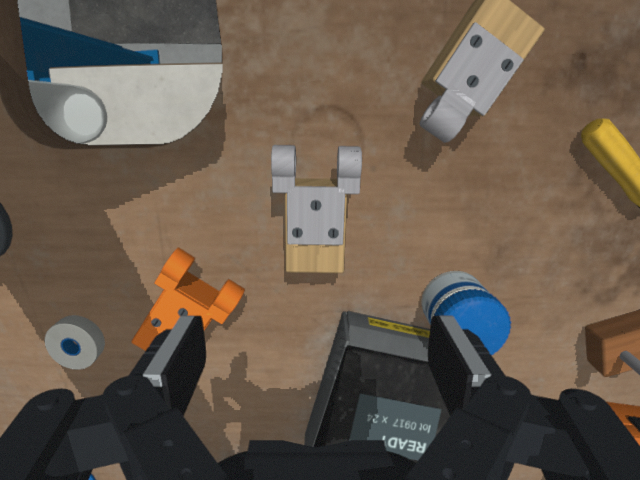

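```bash
python3 - <<'E'
from h import *
v=np.load("w1.npy"); C=cam("wrist",dict(ee_pos=v[:3],tcp_rot=v[3:]))
print("jamb far corners",unproj(C,[[286,272],[344,272]],.036))
print("leaf corners far/near",unproj(C,[[288,244],[343,244],[287,187],[345,187]],.04))
print("knuckle outer faces @.032+, top tangents",unproj(C,[[272,146],[361,147],[297,146],[338,147]],.036))
print("rail near corners L,R",unproj(C,[[489,-3],[544,29]],.036))
print("rail leaf",unproj(C,[[518,61],[462,20],[436,80],[489,113]],.04))
im=cv2.imread("pics/w1.png")
a=cv2.resize(im[130:290,250:380],None,fx=3.5,fy=3.5,interpolation=cv2.INTER_CUBIC)
b=cv2.resize(im[0:160,410:550],None,fx=3.5,fy=3.5,interpolation=cv2.INTER_CUBIC)[:a.shape[0]]
t=cv2.imread("pics/t1.png")[190:270,360:440]
cv2.imwrite("pics/c1.png",np.hstack([a,b])[:, :800] if False else cv2.resize(np.hstack([a,b]),(800,474)))
print(a.shape,b.shape)
T=cam("top"); print(unproj(T,[[393.75,235.5]],.06))
E
```

```text
jamb far corners [[0.6121 0.2132 0.036 ]
 [0.6121 0.2606 0.036 ]]
leaf corners far/near [[0.5865 0.2157 0.04  ]
 [0.5865 0.259  0.04  ]
 [0.5412 0.2159 0.04  ]
 [0.5411 0.2595 0.04  ]]
knuckle outer faces @.032+, top tangents [[0.5112 0.2052 0.036 ]
 [0.5119 0.271  0.036 ]
 [0.5113 0.2237 0.036 ]
 [0.512  0.254  0.036 ]]
rail near corners L,R [[0.4101 0.3554 0.036 ]
 [0.4289 0.397  0.036 ]]
rail leaf [[0.451  0.379  0.04  ]
 [0.4259 0.3366 0.04  ]
 [0.4649 0.3218 0.04  ]
 [0.4866 0.3623 0.04  ]]
(560, 455, 3) (560, 490, 3)
[[ 0.5787 -0.078   0.06  ]]
```

View pics/c1.png

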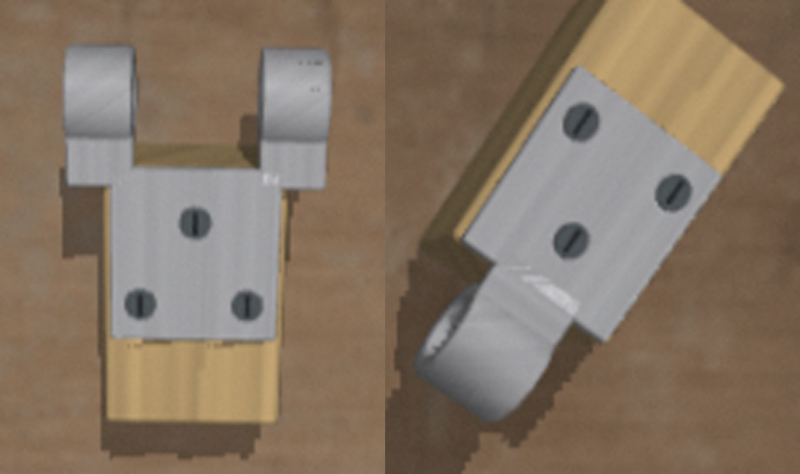

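The jamb is at about (0.576, 0.237) with yaw near −0.6°. I descend and grasp it.

Call:
send_rows(linear=[[-0.009,0,0.03],[0,0,0.035],[0,0,0.035],[0,0,0.035],[0,0,0.03],[0,0,0.015],[0,0,0],[0,0,0]], twist=[[0,0,0.06],[0,0,0],[0,0,0],[0,0,0],[0,0,0],[0,0,0],[0,0,0],[0,0,0]], gripper=[100,100,100,100,100,100,45,30], grip_force=50)

```text
time: 2.88
ee_pos: [0.5775, 0.2376, 0.0269]
tcp_rot: [180.0, 0.1, 179.5]
wrist_force: [-0.8, -0.0, 2.5]
opening: 0.052
grasp_force: 0.9
```

Call:
send_rows(linear=[[0,0,0],[0,0,0],[0,0,0],[0,0,0],[0,0,0],[0,0,0],[0,0,0],[0,0,0]], twist=[[0,0,0],[0,0,0],[0,0,0],[0,0,0],[0,0,0],[0,0,0],[0,0,0],[0,0,0]], gripper=[30,30,30,30,30,30,30,30])

```text
time: 3.88
ee_pos: [0.5777, 0.2377, 0.0272]
tcp_rot: [179.9, 0.2, 179.5]
wrist_force: [-0.1, 0.1, 6.0]
opening: 0.047
grasp_force: 53.8
```

Call:
send_rows(linear=[[0,0,-0.02],[0,0,-0.03],[0,0,-0.03],[0,0,-0.03],[0,0,-0.03],[0,0,0],[0,0,0],[0,0,0]], twist=[[0,0,0],[0,0,0],[0,0,0],[0,0,0],[0,0,0],[0,0,0],[0,0,0],[0,0,0]], gripper=[30,30,30,30,30,30,30,30])

```text
time: 4.88
ee_pos: [0.5762, 0.2371, 0.1639]
tcp_rot: [-180.0, -0.1, 179.5]
wrist_force: [-0.9, -0.8, -2.1]
opening: 0.0474
grasp_force: 52.9
```

```bash
python3 - <<'E'
from h import *
o=bot.get_obs(); im=camera("wrist"); print(o['time'],o['ee_pos'],o['tcp_rot'],o['wrist_force'],o['torque'],o['opening'])
t=camera("top")
np.save("w2.npy",np.r_[o['ee_pos'],o['tcp_rot']])
cv2.imwrite("pics/t2.png",t[:,:,::-1]);cv2.imwrite("pics/w2.png",im[:,:,::-1])
a=im[200:480,130:510]
b=cv2.resize(t[190:290,340:440],(280*1,280),interpolation=cv2.INTER_CUBIC)
cv2.imwrite("pics/c2.png",np.hstack([a,b])[:,:,::-1])
E
```

```text
4.875 [0.5762 0.2371 0.1639] [-179.9515   -0.1175  179.4678] [-0.8837 -0.7768 -2.1043] [-0.0248  0.0196 -0.0146] 0.04736156320898381
```

View pics/c2.png

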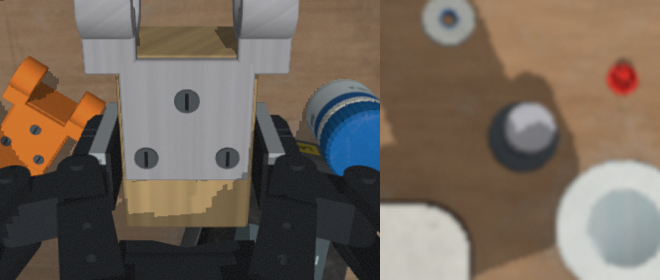

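```bash
python3 - <<'E'
from h import *
v=np.load("w2.npy"); C=cam("wrist",dict(ee_pos=v[:3],tcp_rot=v[3:]))
z=v[2]-.027
print(unproj(C,[[257,426],[378,426]],z+.036),unproj(C,[[251,380],[378,378],[248,261],[386,260]],z+.04))
for x in (.6,.62,.64,.66):
  C=cam("wrist",dict(ee_pos=np.array([x,-.078,.19]),tcp_rot=[180,0,180])); print(x,proj(C,[[.5787,-.078,.06],[.5787+.024,-.078,.06],[.5787-.036,-.078,.0]]).round())
E
```

```text
[[0.6102 0.2145 0.1729]
 [0.6106 0.2616 0.1729]] [[0.5852 0.2145 0.1769]
 [0.5848 0.2598 0.1769]
 [0.5396 0.2166 0.1769]
 [0.5397 0.2604 0.1769]]
0.6 [[315. 203.]
 [315. 237.]
 [315. 141.]]
0.62 [[315. 174.]
 [315. 209.]
 [315. 115.]]
0.64 [[315. 143.]
 [315. 180.]
 [315.  88.]]
0.66 [[315. 110.]
 [315. 149.]
 [315.  60.]]
```

Call:
send_rows(linear=[[-0.008,-0.045,-0.01],[-0.008,-0.045,-0.01],[-0.008,-0.045,-0.006],[-0.008,-0.045,0],[-0.008,-0.045,0],[-0.008,-0.045,0],[-0.008,-0.045,0],[-0.008,0,0]], twist=[[0,0,0],[0,0,0],[0,0,0],[0,0,0],[0,0,0],[0,0,0],[0,0,0],[0,0,0]], gripper=[30,30,30,30,30,30,30,30])

```text
time: 5.98
ee_pos: [0.6376, -0.0813, 0.1905]
tcp_rot: [-180.0, -0.1, 179.3]
wrist_force: [-0.1, 0.9, -2.3]
opening: 0.047
grasp_force: 52.9
```

```bash
python3 - <<'E'
from h import *
o=bot.get_obs(); im=camera("wrist"); print(o['time'],o['ee_pos'],o['tcp_rot'],o['wrist_force'],o['torque'])
cv2.imwrite("pics/w3.png",im[:,:,::-1]); C=cam("wrist",o)
g=cv2.cvtColor(im,cv2.COLOR_RGB2GRAY)
crop(im,200,60,240,200,3,"pics/c3.png")
# predicted circle
a=np.linspace(0,2*np.pi,8,endpoint=False)
print(proj(C,[.5787,-.078,.06]+np.c_[.024*np.cos(a),.024*np.sin(a),0*a]))
E
```

```text
5.975 [ 0.6376 -0.0813  0.1905] [-179.9775   -0.0614  179.2511] [-0.0555  0.8928 -2.2823] [ 0.0509 -0.0367  0.0035]
[[319.3324 183.3139]
 [345.0045 172.4141]
 [356.1044 146.0532]
 [345.4336 118.9507]
 [318.5105 107.7085]
 [291.8478 119.6532]
 [281.777  147.0164]
 [293.4384 173.0747]]
```

View pics/c3.png

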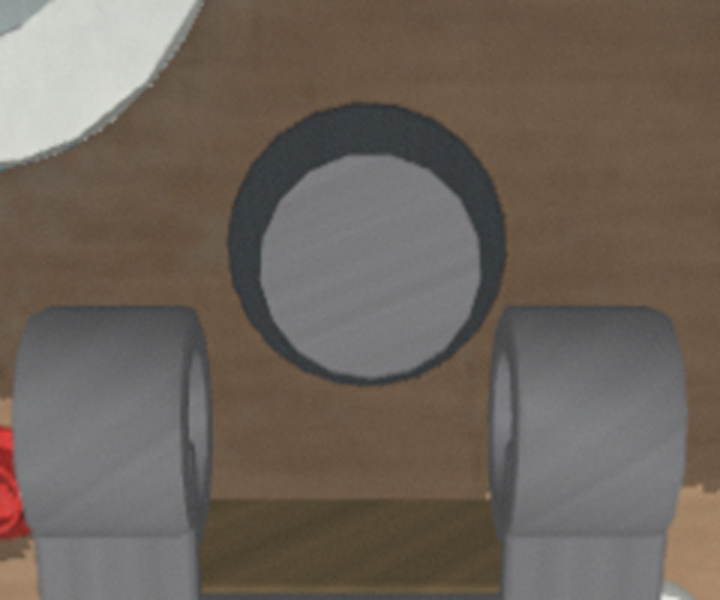

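The jack disc is centred at about wrist pixel (324,149), which puts it at roughly (0.581, −0.075). I move over it and lower the jamb.

Call:
send_rows(linear=[[0.02,0.002,0],[0.02,0.0019,0],[0.0152,0.001,0.01],[0,0,0.03],[0,0,0.03],[0,0,0.02],[0,0,0.006],[0,0,0]], twist=[[0,0,0],[0,0,0],[0,0,0],[0,0,0],[0,0,0],[0,0,0],[0,0,0],[0,0,0]], gripper=[30,30,30,30,30,30,30,30])

```text
time: 7.02
ee_pos: [0.5826, -0.0722, 0.0954]
tcp_rot: [180.0, -0.0, 179.5]
wrist_force: [0.6, -0.7, -1.4]
opening: 0.0472
grasp_force: 52.9
```

Call:
send_rows(linear=[[0,0,0.001],[0,0,0.001],[0,0,0.001],[0,0,0],[0,0,0]], twist=[[0,0,0],[0,0,0],[0,0,0],[0,0,0],[0,0,0]], gripper=[30,30,30,30,30])

```text
time: 7.65
ee_pos: [0.5827, -0.0729, 0.0923]
tcp_rot: [180.0, 0.0, 179.5]
wrist_force: [-0.7, 0.6, -1.5]
opening: 0.0468
grasp_force: 52.9
```

```bash
python3 - <<'E'
from h import *
for i in range(3):
    o=bot.get_obs(); im=camera("top"); print(o['time'],o['ee_pos'],o['qd'],o['wrist_force'])
cv2.imwrite("pics/t4.png",im[:,:,::-1])
E
```

```text
7.65 [ 0.5827 -0.0729  0.0923] [-0.0026  0.0998  0.0226 -0.0381 -0.0679 -0.053 ] [-0.7026  0.6034 -1.5471]
7.7 [ 0.5827 -0.0729  0.0923] [-0.0515  0.0366  0.1066 -0.114   0.1298 -0.0081] [ 0.3898  0.2896 -2.9404]
7.75 [ 0.5826 -0.0729  0.0923] [-0.0199 -0.0635 -0.0867 -0.0541  0.0408  0.0304] [ 0.1291  0.1399 -2.0254]
```

Call:
send_rows(linear=[[0,-0.0028,0.0015],[0,0,0.0015],[0,0,0.001],[0,0,0.001],[0,0,0],[0,0,0],[0,0,0]], twist=[[0,0,0],[0,0,0],[0,0,0],[0,0,0],[0,0,0],[0,0,0],[0,0,0]], gripper=[30,30,30,30,30,30,30])

```text
time: 8.68
ee_pos: [0.5826, -0.0756, 0.0873]
tcp_rot: [180.0, -0.0, 179.5]
wrist_force: [-0.5, -0.5, -2.2]
opening: 0.0472
grasp_force: 53.1
```

Call:
send_rows(linear=[[0,0,0.001],[0,0,0],[0,0,0],[0,0,0]], twist=[[0,0,0],[0,0,0],[0,0,0],[0,0,0]], gripper=[30,30,30,30])

```text
time: 9.18
ee_pos: [0.5826, -0.0757, 0.0872]
tcp_rot: [-180.0, 0.0, 179.5]
wrist_force: [-2.9, 1.0, 5.5]
opening: 0.0467
grasp_force: 53.8
```

Call:
send_rows(linear=[[0,0,0.001],[0,0,0],[0,0,0],[0,0,0]], twist=[[0,0,0],[0,0,0],[0,0,0],[0,0,0]], gripper=[30,30,30,30])

```text
time: 9.68
ee_pos: [0.5826, -0.0756, 0.0872]
tcp_rot: [-180.0, 0.1, 179.5]
wrist_force: [-6.9, 0.8, 12.6]
opening: 0.0467
grasp_force: 54.6
```

Contact was at z = 0.0872, as predicted. I ease off and open.

Call:
send_rows(linear=[[0,0,-0.0015],[0,0,0],[0,0,0],[0,0,0],[0,0,0],[0,0,0],[0,0,0],[0,0,0]], twist=[[0,0,0],[0,0,0],[0,0,0],[0,0,0],[0,0,0],[0,0,0],[0,0,0],[0,0,0]], gripper=[30,30,52,56,62,72,85,100], grip_force=20)

```text
time: 10.68
ee_pos: [0.5826, -0.0757, 0.0867]
tcp_rot: [180.0, -0.0, 179.5]
wrist_force: [0.1, -0.2, -0.6]
opening: 0.085
grasp_force: 0.0
```

Call:
send_rows(linear=[[0,0,0],[0,0,-0.02],[0,0,-0.03],[0,0,-0.03],[0,0,-0.03],[0,0,0],[0,0,0],[0,0,0]], twist=[[0,0,0],[0,0,0],[0,0,0],[0,0,0],[0,0,0],[0,0,0],[0,0,0],[0,0,0]], gripper=[100,100,100,100,100,100,100,100])

```text
time: 11.68
ee_pos: [0.5822, -0.0756, 0.1955]
tcp_rot: [180.0, -0.1, 179.5]
wrist_force: [-0.5, -0.3, 0.2]
opening: 0.0857
grasp_force: 0.0
```

```bash
python3 - <<'E'
from h import *
for i in range(2):
    o=bot.get_obs(); im=camera("wrist"); print(o['time'],o['ee_pos'],o['tcp_rot'])
np.save("w5.npy",np.r_[o['ee_pos'],o['tcp_rot']])
cv2.imwrite("pics/w5.png",im[:,:,::-1])
crop(im,200,110,240,190,3,"pics/c5.png")
C=cam("wrist",o); x,y,s=.5808,-.0748,-.012
c,s=np.cos(s),np.sin(s)
def w(p): return [x+c*p[0]-s*p[1],y+s*p[0]+c*p[1],.06+p[2]]
print(proj(C,[w(p) for p in [(.036,-.024,.036),(.036,.024,.036),(-.036,-.024,.036),(-.036,.024,.036)]]))
E
```

```text
11.675 [ 0.5822 -0.0756  0.1955] [179.9892  -0.1055 179.4706]
11.725 [ 0.5822 -0.0756  0.1956] [179.9872  -0.1026 179.4684]
[[278.7363 299.1805]
 [353.1076 299.3334]
 [275.3706 188.7542]
 [357.0853 188.969 ]]
```

View pics/c5.png

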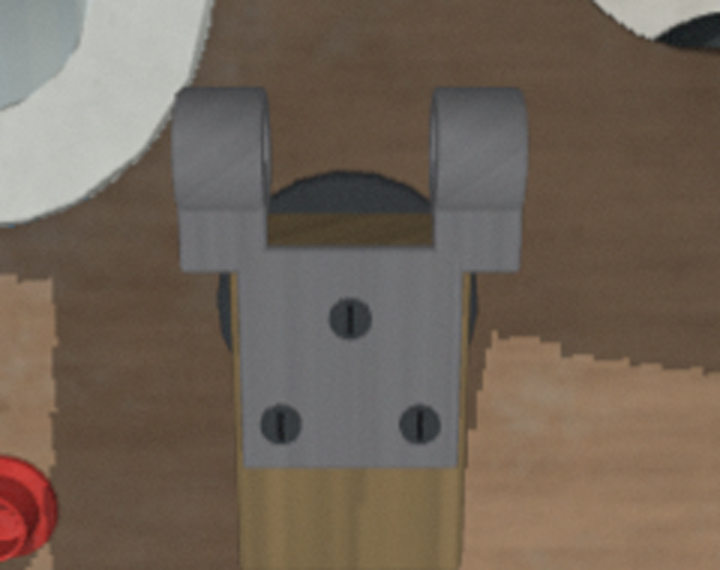

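```bash
python3 - <<'E'
from h import *
v=np.load("w5.npy"); C=cam("wrist",dict(ee_pos=v[:3],tcp_rot=v[3:]))
f=lambda u,w:[200+u/3,110+w/3]
print("foot near",unproj(C,[f(349,170)],0),unproj(C,[f(349,170)],.012))
print("foot sides",unproj(C,[f(219,310),f(478,310)],.01))
print("leaf far",unproj(C,[f(243,468),f(459,467)],.1),"leaf near",unproj(C,[f(238,271),f(466,271)],.1))
print("knuckle outer",unproj(C,[f(172,125),f(527,125)],.1),"in",unproj(C,[f(268,125),f(431,125)],.1))
# bore x from near tangent: fit
from scipy.optimize import brentq
def top(bx):
    a=np.linspace(0,2*np.pi,721); P=np.c_[bx+.013*np.cos(a),0*a+v[1]-.025,.092+.013*np.sin(a)]
    return proj(C,P)[:,1].min()
print("bore x",brentq(lambda b:top(b)-(110+88/3),.48,.58))
E
```

```text
foot near [[ 0.5452 -0.0742  0.    ]] [[ 0.5436 -0.0742  0.012 ]]
foot sides [[ 0.5817 -0.1102  0.01  ]
 [ 0.5824 -0.0391  0.01  ]]
leaf far [[ 0.5918 -0.0965  0.1   ]
 [ 0.592  -0.0522  0.1   ]] leaf near [[ 0.5506 -0.0959  0.1   ]
 [ 0.551  -0.0517  0.1   ]]
knuckle outer [[ 0.5225 -0.1072  0.1   ]
 [ 0.5231 -0.0408  0.1   ]] in [[ 0.5227 -0.0893  0.1   ]
 [ 0.523  -0.0588  0.1   ]]
bore x 0.5294433938210864
```

The jamb sits level and centred to about 1.5 mm, with its bore at roughly (0.529, −0.074, 0.092). Now the rail.

Call:
send_rows(linear=[[0.0168,0.0545,0],[0.0168,0.0545,0],[0.0168,0.0545,0],[0.0168,0.0545,0],[0.0168,0.0545,0],[0.0168,0.0545,0],[0.0168,0.0545,0],[0.0168,0.0545,0]], twist=[[0,0,0],[0,0,0],[0,0,0],[0,0,0],[0,0,0],[0,0,0],[0,0,0],[0,0,0]], gripper=[100,100,100,100,100,100,100,100])

```text
time: 12.78
ee_pos: [0.4513, 0.3632, 0.1965]
tcp_rot: [-180.0, -0.0, 179.5]
wrist_force: [1.0, 0.7, -0.2]
opening: 0.0852
grasp_force: 0.0
```

Call:
send_rows(linear=[[0,0,0],[0,0,0],[0,0,0],[0,0,0],[0,0,0],[0,0,0]], twist=[[0,0,0.8],[0,0,0.8],[0,0,0.75],[0,0,0],[0,0,0],[0,0,0]], gripper=[100,100,100,100,100,100])

```text
time: 13.52
ee_pos: [0.4523, 0.3615, 0.1967]
tcp_rot: [-180.0, -0.0, 156.1]
wrist_force: [-0.2, 0.1, 0.1]
opening: 0.0855
grasp_force: 0.0
```

```bash
python3 - <<'E'
from h import *
o=bot.get_obs(); im=camera("wrist"); print(o['time'],o['ee_pos'],o['tcp_rot'])
np.save("w6.npy",np.r_[o['ee_pos'],o['tcp_rot']])
cv2.imwrite("pics/w6.png",im[:,:,::-1])
crop(im,200,110,240,190,3,"pics/c6.png")
E
```

```text
13.525 [0.4523 0.3615 0.1967] [-179.9925   -0.0025  156.057 ]
```

View pics/c6.png

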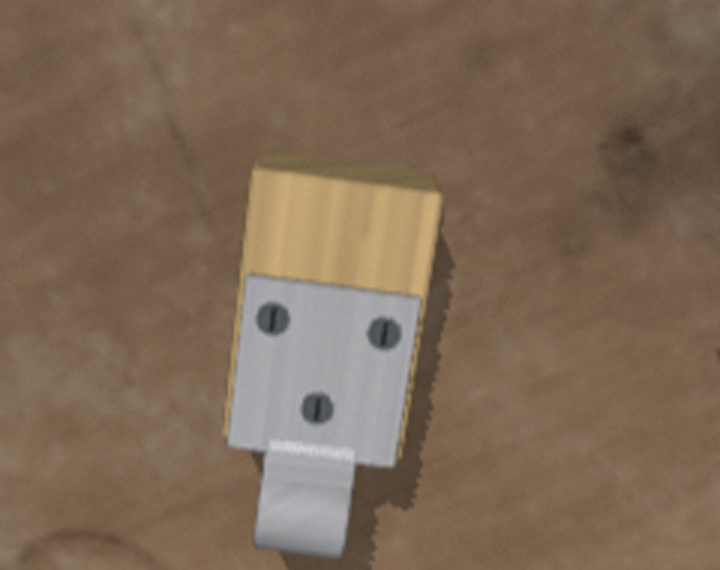

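```bash
python3 - <<'E'
from h import *
v=np.load("w6.npy"); C=cam("wrist",dict(ee_pos=v[:3],tcp_rot=v[3:]))
f=lambda u,w:[200+u/3,110+w/3]
A=unproj(C,[f(254,170),f(441,194)],.036); L=unproj(C,[f(246,275),f(419,297),f(396,467),f(229,446)],.04)
K=unproj(C,[f(254,545),f(342,556)],.038)
ang=lambda d:np.degrees(np.arctan2(d[1],d[0]))
e=A[1]-A[0]; print(A,L,K,np.linalg.norm(e))
ys=[ang(e)-90,ang(L[1]-L[0])-90,ang(L[2]-L[3])-90,ang(L[2]-L[1]),ang(L[3]-L[0])]; print(ys)
y=np.radians(np.mean(ys)); d=np.array([np.cos(y),np.sin(y)]); n=np.array([-d[1],d[0]])
# centre: leaf centreline laterally, near end longitudinally
lat=np.mean([L[:,:2]@n]); lon=(A[:,:2]@d).mean()+.036
lonL=np.mean(L[:,:2]@d)  # leaf centre: jamb leaf centre was 12.2 mm toward knuckle
print("centre",lon*d+lat*n,"by leaf",(lonL-.0122)*d+lat*n,np.degrees(y),"end mid lat",(A[:,:2]@n).mean()-lat)
c=lon*d+lat*n; t=np.radians(v[5]); D=c-v[:2]
print("tool move",D@[np.cos(t),np.sin(t)],D@[np.sin(t),-np.cos(t)],"yaw delta",np.degrees(y)+180-v[5])
E
```

```text
[[0.4048 0.3579 0.036 ]
 [0.4287 0.3973 0.036 ]] [[0.4269 0.3456 0.04  ]
 [0.4494 0.3824 0.04  ]
 [0.4889 0.3593 0.04  ]
 [0.466  0.322  0.04  ]] [[0.495  0.3152 0.038 ]
 [0.5076 0.3355 0.038 ]] 0.04608615935194512
[np.float64(-31.252409329136228), np.float64(-31.385612980690347), np.float64(-31.64794297420397), np.float64(-30.3787317886015), np.float64(-31.05050060225161)]
centre [0.4473 0.3587] by leaf [0.4474 0.3586] -31.14303953497673 end mid lat 0.0003774500155862004
tool move 0.003362574688892463 -0.004582499779409699 yaw delta -7.200085637435137
```

Call:
send_rows(linear=[[0.0034,-0.0046,0.02],[0,0,0.035],[0,0,0.035],[0,0,0.035],[0,0,0.03],[0,0,0.0135],[0,0,0],[0,0,0]], twist=[[0,0,0],[0,0,0.72],[0,0,0],[0,0,0],[0,0,0],[0,0,0],[0,0,0],[0,0,0]], gripper=[100,100,100,100,100,100,70,30], grip_force=60)

```text
time: 14.58
ee_pos: [0.4479, 0.3593, 0.0297]
tcp_rot: [179.9, 0.0, 148.8]
wrist_force: [-0.2, 0.4, 0.4]
opening: 0.0518
grasp_force: 0.0
```

Call:
send_rows(linear=[[0,0,0],[0,0,0],[0,0,0],[0,0,0],[0,0,0],[0,0,0]], twist=[[0,0,0],[0,0,0],[0,0,0],[0,0,0],[0,0,0],[0,0,0]], gripper=[30,30,30,30,30,30])

```text
time: 15.32
ee_pos: [0.4481, 0.3594, 0.0301]
tcp_rot: [179.8, 0.1, 148.8]
wrist_force: [-0.3, 0.5, 6.3]
opening: 0.0464
grasp_force: 64.2
```

Call:
send_rows(linear=[[0,0,-0.02],[0,0,-0.035],[0,0,-0.035],[0,0,-0.035],[0,0,-0.01],[0,0,0],[0,0,0]], twist=[[0,0,0],[0,0,0],[0,0,0],[0,0,0],[0,0,0],[0,0,0],[0,0,0]], gripper=[30,30,30,30,30,30,30])

```text
time: 16.2
ee_pos: [0.4468, 0.3584, 0.1615]
tcp_rot: [-179.9, -0.0, 148.8]
wrist_force: [0.0, 0.3, -2.1]
opening: 0.0467
grasp_force: 63.3
```

Call:
send_rows(linear=[[-0.031,-0.0445,0],[-0.031,-0.0445,0],[-0.031,-0.0445,0],[-0.031,-0.0445,0],[-0.031,-0.0445,0],[-0.031,-0.0445,0],[-0.031,-0.0445,0],[-0.031,-0.0445,0]], twist=[[0,0,0],[0,0,0],[0,0,0],[0,0,0],[0,0,0],[0,0,0],[0,0,0],[0,0,0]], gripper=[30,30,30,30,30,30,30,30])

```text
time: 17.2
ee_pos: [0.4741, -0.0759, 0.162]
tcp_rot: [-180.0, -0.1, 148.8]
wrist_force: [0.5, -0.0, -1.8]
opening: 0.0467
grasp_force: 63.3
```

Call:
send_rows(linear=[[0,0,0],[0,0,0],[0,0,0],[0,0,0],[0,0,0],[0,0,0],[0,0,0],[0,0,0]], twist=[[0,0,-0.8],[0,0,-0.8],[0,0,-0.8],[0,0,-0.66],[0,0,0],[0,0,0],[0,0,0],[0,0,0]], gripper=[30,30,30,30,30,30,30,30])

```text
time: 18.2
ee_pos: [0.4748, -0.0742, 0.1632]
tcp_rot: [-180.0, 0.0, 179.3]
wrist_force: [0.7, -0.9, -1.7]
opening: 0.0468
grasp_force: 63.3
```

```bash
python3 - <<'E'
from h import *
o=bot.get_obs(); im=camera("wrist"); print(o['time'],o['ee_pos'],o['tcp_rot'],o['wrist_force'],o['torque'],o['opening'])
np.save("w7.npy",np.r_[o['ee_pos'],o['tcp_rot']])
cv2.imwrite("pics/w7.png",im[:,:,::-1])
cv2.imwrite("pics/c7.png",cv2.resize(im[220:480,140:500],None,fx=2.2,fy=2.2,interpolation=cv2.INTER_CUBIC)[:,:,::-1])
E
```

```text
18.2 [ 0.4748 -0.0742  0.1632] [-179.9989    0.0003  179.3312] [ 0.6968 -0.8826 -1.6508] [ 0.0071  0.0023 -0.0689] 0.04676492416313158
```

View pics/c7.png

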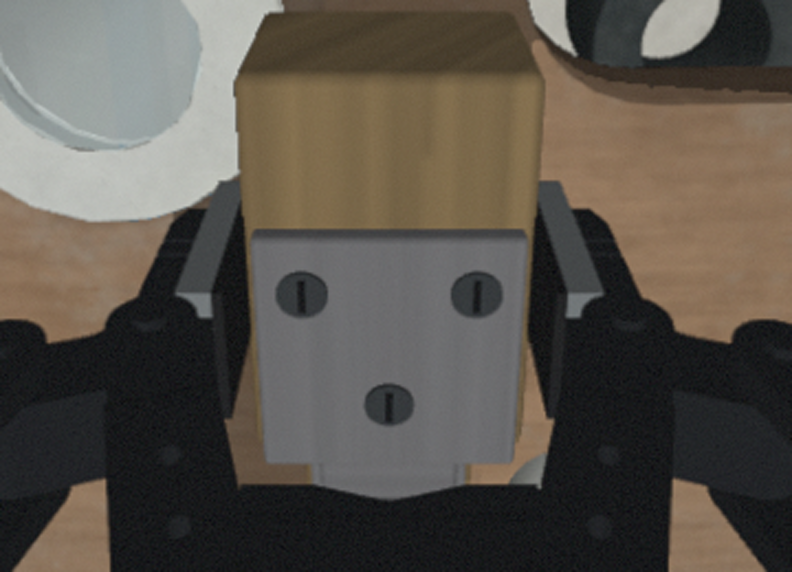

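```bash
python3 - <<'E'
from h import *
v=np.load("w7.npy"); C=cam("wrist",dict(ee_pos=v[:3],tcp_rot=v[3:]))
f=lambda u,w:[140+u/2.2,220+w/2.2]
z=v[2]-.0301
A=unproj(C,[f(238,76),f(543,76)],z+.036); L=unproj(C,[f(252,232),f(526,232),f(513,462),f(268,462)],z+.04)
t=np.radians(v[5]); M=-np.array([[np.cos(t),np.sin(t)],[np.sin(t),-np.cos(t)]]).T; M[:,1]*=-1
X=lambda P:np.c_[(P[:,:2]-v[:2])@[-np.cos(t),-np.sin(t)],(P[:,:2]-v[:2])@[np.sin(t),-np.cos(t)]]
print("end corners, leaf (x fwd, y left rel TCP)\n",X(A),"\n",X(L))
# leaf wrt timber centre from w6: near edge +? 
w=np.load("w6.npy"); C6=cam("wrist",dict(ee_pos=w[:3],tcp_rot=w[3:]))
E
```

```text
end corners, leaf (x fwd, y left rel TCP)
 [[-0.0359 -0.022 ]
 [-0.0359  0.0244]] 
 [[-0.0112 -0.0205]
 [-0.0112  0.0226]
 [ 0.0354  0.0229]
 [ 0.0354 -0.0203]]
```

```bash
python3 - <<'E'
from h import *
from scipy.optimize import brentq
for n,zb,cols,row in (("w1",.032,(285,350),146.3),("w5",.092,(273,360),110+88/3)):
    v=np.load(n+".npy"); C=cam("wrist",dict(ee_pos=v[:3],tcp_rot=v[3:]))
    im=cv2.imread(f"pics/{n}.png",0).astype(float)
    for c in cols:  # subpixel edge along columns
        g=np.diff(im[int(row)-8:int(row)+9,c-5:c+6].mean(1)); i=np.abs(g).argmax(); 
        a,b,d=np.abs(g[i-1:i+2]); r=int(row)-8+i+.5+.5*(a-d)/(a-2*b+d)
        y=unproj(C,[[c,row]],zb+.01)[0,1]
        def top(bx):
            t=np.linspace(0,2*np.pi,361); return proj(C,np.c_[bx+.013*np.cos(t),0*t+y,zb+.013*np.sin(t)])[:,1].min()
        b=brentq(lambda q:top(q)-r,.4,.7); print(n,c,round(r,2),"bore x",b,"centre",b+.053)
o=bot.get_obs();print(o['ee_pos'],o['tcp_rot'])
E
```

```text
w1 285 145.63 bore x 0.5243835717391427 centre 0.5773835717391428
w1 350 146.6 bore x 0.5250554252140814 centre 0.5780554252140815
w5 273 138.53 bore x 0.5290213709151508 centre 0.5820213709151508
w5 360 138.57 bore x 0.5294817001735415 centre 0.5824817001735415
[ 0.4748 -0.0742  0.1632] [-180.       -0.0004  179.3373]
```

Call:
send_rows(linear=[[-0.0014,-0.0007,0.01],[0,0,0.02],[0,0,0.0112],[0,0,0],[0,0,0],[0,0,0]], twist=[[0,0,-0.01],[0,0,0],[0,0,0],[0,0,0],[0,0,0],[0,0,0]], gripper=[30,30,30,30,30,30])

```text
time: 19.0
ee_pos: [0.4765, -0.075, 0.1228]
tcp_rot: [-180.0, 0.1, 179.5]
wrist_force: [0.3, 0.0, -2.0]
opening: 0.0465
grasp_force: 63.3
```

```bash
python3 - <<'E'
from h import *
o=bot.get_obs();print(o['ee_pos'],o['tcp_rot'],o['wrist_force'],o['torque'])
im=camera("scene"); cv2.imwrite("pics/s8.png",im[:,:,::-1])
E
```

```text
[ 0.4765 -0.075   0.1228] [-179.9896    0.0589  179.4666] [ 0.2999  0.0386 -1.9531] [ 0.046   0.0332 -0.0463]
```

Call:
send_rows(linear=[[0,0,0.004],[0,0,0.005],[0,0,0.005],[0,0,0.003],[0,0,0],[0,0,0]], twist=[[0,0,0],[0,0,0],[0,0,0],[0,0,0],[0,0,0],[0,0,0]], gripper=[30,30,30,30,30,30])

```text
time: 19.8
ee_pos: [0.4762, -0.075, 0.1052]
tcp_rot: [-180.0, 0.0, 179.5]
wrist_force: [0.2, 0.6, -1.9]
opening: 0.0469
grasp_force: 63.3
```

Call:
send_rows(linear=[[0,0,0.004],[0,0,0.004],[0,0,0.004],[0,0,0.002],[0,0,0],[0,0,0]], twist=[[0,0,0],[0,0,0],[0,0,0],[0,0,0],[0,0,0],[0,0,0]], gripper=[30,30,30,30,30,30])

```text
time: 20.55
ee_pos: [0.4762, -0.075, 0.0912]
tcp_rot: [-180.0, 0.0, 179.5]
wrist_force: [0.2, -0.2, -1.9]
opening: 0.0467
grasp_force: 63.3
```

```bash
python3 - <<'E'
from h import *
F=[]
for i in range(6):
    o=bot.get_obs(); im=camera(["scene","top","wrist"][i%3]); F.append(np.r_[o['wrist_force'],o['torque']]); 
    if i<3: cv2.imwrite(f"pics/f{i}.png",im[:,:,::-1])
print(o['ee_pos'],o['tcp_rot'],np.mean(F,0))
# does the jamb show unmoved? project bore ends in scene and top
for n,p in (("scene","f0"),("top","f1")):
    C=cam(n); im=cv2.imread(f"pics/{p}.png"); q=proj(C,[[.5288,-.0415,.092],[.5288,-.108,.092],[.5818,-.075,.1],[.618,-.051,.096],[.618,-.099,.096]]); print(n,q.round(1).tolist())
    for u in q: print(im[int(u[1]),int(u[0])][::-1],end=" ")
    print()
E
```

```text
[ 0.4762 -0.075   0.0912] [-179.9994    0.0096  179.4664] [-0.2612  0.1682 -2.1879  0.0006  0.0207 -0.0031]
scene [[358.6, 214.9], [372.2, 207.5], [351.7, 203.2], [337.3, 203.2], [347.3, 198.3]]
[114 108 107] [50 50 50] [144 141 141] [207 164 127] [204 166 132] 
top [[381.9, 251.5], [406.7, 252.0], [394.7, 231.6], [385.5, 218.5], [403.3, 218.8]]
[105  86  71] [229 230 220] [109 109 112] [108  84  62] [90 86 78]
```

Call:
send_rows(linear=[[0,0,0.001],[0,0,0],[0,0,0],[0,0,0],[0,0,0],[0,0,0]], twist=[[0,0,0],[0,0,0],[0,0,0],[0,0,0],[0,0,0],[0,0,0]], gripper=[30,30,30,30,30,30])

```text
time: 21.6
ee_pos: [0.4762, -0.075, 0.0901]
tcp_rot: [-180.0, 0.0, 179.5]
wrist_force: [0.2, -1.0, -2.3]
opening: 0.0466
grasp_force: 63.3
```

```bash
python3 - <<'E'
from h import *
o=bot.get_obs();print(o['ee_pos'],o['tcp_rot'],o['wrist_force'],o['opening'],o['qd'])
from workcell import ticket
if abs(o['wrist_force'][2]+2)<1.5 and abs(o['ee_pos'][2]-.0902)<.001: print(ticket.job_done())
E
```

```text
[ 0.4762 -0.075   0.0901] [-179.9989    0.0032  179.4697] [ 0.1868 -1.0401 -2.3489] 0.04663836288721857 [-0.0765 -0.0718  0.0205 -0.0326 -0.0671  0.0084]
the job is handed in; nothing more can be done
None
```

The job is handed in at 21.6 s: the jamb stands released on the jack, and the rail is held with its knuckle between the jamb's two. By measured positions the bores line up to about 1 mm and the wrist force shows only the rail's weight, but I had used my 10 pictures by then, so the final fit was not checked by eye.

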